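# Clamp a flanged sleeve on the test port and latch the ring

### The arm

A 7-joint arm with a two-finger parallel gripper is mounted at the origin on the work surface. World frame = base frame: x ahead of the robot, y to its left, z up, the work surface at z = 0. Lengths are in mm, angles in rad, forces in N, time in s.
With the tool pointing down it reaches from about 400 to 875 mm from the base axis. Payload 4.4 kg.
Tool frame: the origin (TCP) lies at the very end of the fingers, on their centre line; the grasp point (between the pads) lies 19 mm behind it; z points along the fingers, y is the direction in which the jaws open and shut (so a half turn about z gives the same grasp; the last joint's range is limited). The gripper opens to 85 mm and grips with 20 to 120 N. Pads are 22 mm wide; open, the fingers measure 114 mm over their backs; the gripper's body (76 mm by 85 mm) begins 54 mm behind the grasp point. The pads swing forward as they close: fully open they stand 13 mm farther back than shut.
Start: joints at [-1.297, 0.628, 0.038, 1.517, -0.027, 0.996, -0.02], TCP at [216.62, 612.857, 206.513] pointing down, gripper open.
Joint ranges: [-3.06, 3.06], [-0.37, 2.12], [-1.25, 1.32], [0.18, 2.47], [-1.1, 4.24], [0.23, 1.98], [-2.94, 2.94]. Speed limits (rad/s): [2.57, 2.57, 3.14, 3.14, 3.14, 3.14, 3.14].

### API

Orientations are given as [roll, pitch, yaw] about the fixed x, y, z axes, in that order (R = Rz(yaw) Ry(pitch) Rx(roll)).
In Python, from cell import ctrl gives the robot as it stands.
- The arm moves only by the shell command python3 -m crank 'ROWS' [OPENING]. ROWS is JSON, a list that holds one entry, the list of rows, each a list of 6 numbers: the shift along the tool's x, y, z in units of 30 mm (1.0 is 30 mm), then the turn, a rotation vector about the tool's x, y, z in units of 6 degrees (1.0 is 6 degrees). In form: [[[tx, ty, tz, rx, ry, rz], ...]]. A call has 1 to 12 rows; each row shifts and turns the pose as measured when the row begins, along the tool's axes as they then stand; what a row does not reach is not made up. A row lasts 1/12 s, in which the tool goes at most 41.7 mm and 7.16 degrees, less where a joint would pass 70% of its speed; a pose out of reach is approached as far as the arm can. A call is refused whole if a number of a shift passes 1 or a number of a turn 1, either way. A call with a gripper value outside its range is refused whole. OPENING is the gripper command: -1 is fully open, 1 is shut, values between are in proportion, set as the call begins (- or left out, the last holds). The fingers move at their own pace and stop on an object; the grip force is fixed at half the most. Time passes only in rows, so rows that do not move let the fingers close. It gives the time, the measured TCP pose, the force and the opening at its end, in the units of the state.
- ctrl.read_state(): the state, without advancing time (a new reading comes with each control period).
- ctrl.get_image(name): name is "side" or "top" or "wrist"; returns a dict with "color" (480x640x3 uint8, red, green, blue), "depth" (480x640 float32, mm along the optical axis (not along the pixel's ray), 0 where there is no reading), "camera_matrix" (3x3 intrinsics, pixels), "R" (3x3) and "t" (3): a world point X has camera coordinates R X + t. Camera axes: x right, y down, z forward; pixel columns grow to the right and rows downward; lengths in mm; the calibration is good to about 2 mm. A picture is of the moment at which its call begins.
- ctrl.finish_job(): hands the job in, once; it reports no verdict.
Trained networks look in a picture, given as the dict that the camera call returned (one of the last four; its "shot" number tells which), for a name from the list of things; names that differ only in an ending like _2 or _b are one class to them, and where a whole thing is asked for, a point or a joint stands for the part that bears it (a point fixed in the world has none). Each returns a list of dicts, best first, with "conf" (0 to 1); they miss things now and then, are a little off and sometimes report something else, mostly with a low value. They report only what shows in the picture. A call takes as long as a camera call.
- ctrl.search_frame(query, picture): "extent" ([centre column, centre row, width, height] in pixels, round what is visible of it).
The state is a dict: "clock": time; "qpos": joint angles; "qd": joint speeds; "tau": joint torques, N m; "eef_pos": TCP position; "tool_rot": TCP orientation; "force": force on the tool from outside, world axes, zero at the start; "torque": the same for the moment, N m; "width": finger opening in mm.
Only numpy, scipy, OpenCV 4.12 (cv2) and the standard library are available. Lean on these libraries where they do the work, as an engineer would, in place of code of your own. Each camera call takes 0.05 s, during which the arm holds its last target. There are 200 camera calls.

### The job

Swing the hinged clamp ring shut round the flanges of the sleeve and the port, pushing the sleeve into the fixed half, then turn the latch lever so that its hook takes the ring's pin and draws the ring firmly tight. The right lever position differs from time to time, so go by feel: it must grip the sleeve firmly and stay so when you let go, but the sleeve is thin-walled, so do not simply turn the lever as far as it goes. Leave the other loose things lying around the station where they are.

Things in the scene. Friction and masses are not known exactly. Their poses are not given: they have to be found in the camera images.
- station: Low green clamping station, fixed, plate 125 x 190 x 12 mm. Origin on the table below the nominal sleeve axis; x = way the ring closes, y = from ring hinge towards latch, z up. Port flange top is at z 54 mm. The saddle (fixed half ring, +x side) backs on rubber: 35 N per mm. Port and saddle sit -2.5 to +1.5 mm off nominal along x, differently each time and not measured.
- ring (a joint): Moving half of the clamp ring, aluminium, z 44 to 64 mm, hinged on a vertical axis at station x 0, y -60. 0 rad = nominally shut, about 1 = open (positive = counter-clockwise from above). It begins to press the sleeve into the saddle anywhere from +0.045 to -0.03; press it home with about 7 N at its post (over 25 N harms the sleeve). Hinge friction 0.2 N m; stays where left.
- latch (a joint): Latch lever with spiral hook, vertical pivot at station x 26, y 68. 0 rad = hook clear; closing = positive = counter-clockwise from above. From 0.5 the hook takes the pin and draws it 8.5 mm per rad. Push along the arc at its post while turning: 1.5 to 3 N free, about 9 right, over 12 may crush the sleeve. At rest it reads less. Right anywhere from 1.2 to 2.5; stays where left; end 2.9.
- ring_post (a point): Upright round steel handle post of the ring, 14 mm across, standing from z 64 to 130 mm, 120 mm from the ring hinge. The point is on its axis at z 105. Its axes turn with the ring.
- ring_hinge (a point): Point on the ring's hinge axis (vertical), at z 54 mm.
- ring_pin (a point): Short upright latch pin, 8 mm across, on the ring's free end, 128 mm from its hinge, top at z 88 mm; the point is on its axis at z 76. With the ring shut it stands 22 to 32 mm from the latch pivot; the hook can take it up to about 35 mm away.
- latch_post (a point): Upright round steel handle post at the end of the latch lever, 14 mm across, standing from z 79 to 130 mm, 80 mm from the pivot (lever itself z 70 to 78). The point is on its axis at z 105. Its axes turn with the lever.
- latch_pivot (a point): Point on the latch lever's vertical pivot axis, at the height of the hook, z 74 mm.
- sleeve_mid (a point): Loose thin-walled dark steel sleeve standing on the port, z 54 to 114 mm: flange 56 mm across and 6 mm thick at the bottom, tube 38 mm across. The point is on its axis half-way up. At the start it stands a few mm out of line; the closing ring pushes it into the saddle.
- blank_a: Bystander: loose steel blanking disc with a stub, 56 mm across, 14 mm tall, near the ring. Origin at its underside.
- gasket: Bystander: loose black rubber ring, 54 mm across, 5 mm thick, near the latch. Origin at its underside.
- marker: Bystander: loose black marker, 120 x 14 x 12 mm, beside the station. Origin at its underside.
- driver: Bystander: loose screwdriver with wooden handle. Origin at its underside.
- grease: Bystander: white jar with black cap, 60 mm across, 70 mm tall. Origin at its underside.

How it is judged:
By the outcome, as a careful person would: the job done as asked, in the order asked, and still so for the second after the job is handed in, with the robot touching nothing.
It also fails if it takes over 61 s, if anything falls off the work surface, if the arm or the gripper's body presses on something with over 40 N, if the wrist force passes 120 N, or if a joint passes its speed limit or range.

## Working session

There is one attempt and no reset: what is moved stays moved. The work goes in short steps, Python scripts to look and compute and a shell command to move; the robot and the scene stay as the last step left them, time stands still between calls to the robot, and variables do not carry over. Pictures are saved under pics/ and viewed, about 8 in all and at most 12, crops included, and the job is handed in when it is done.

```bash
mkdir -p pics; ls
cat > h.py <<'E'
import numpy as np, cv2
from cell import ctrl
def pix(p,X):
    c=p["R"]@np.array(X,float)+p["t"]; u=p["camera_matrix"]@c; return u[:2]/u[2]
def back(p,u,v,z=None):
    K=p["camera_matrix"];d=np.linalg.inv(K)@[u,v,1.]
    R=np.array(p["R"]);o=-R.T@p["t"];w=R.T@d
    if z is not None: return o+w*(z-o[2])/w[2]
    return o+w*p["depth"][int(round(v)),int(round(u))]
def save(p,n): cv2.imwrite("pics/"+n,p["color"][:,:,::-1])
E
python3 - <<'E'
from h import *
s=ctrl.read_state();print({k:np.round(v,3).tolist() for k,v in s.items()})
for n in("top","side"):
    p=ctrl.get_image(n);save(p,n+"0.png")
    for q in ["station","ring_post","ring_hinge","ring_pin","latch_post","latch_pivot","sleeve_mid","latch","ring","grease","driver","marker","gasket","blank_a"]:
        for r in ctrl.search_frame(q,p)[:1]:
            e=r["extent"]; print(n,q,round(r["conf"],2),np.round(e),back(p,e[0],e[1]).round())
E
```

```text
pics
{'clock': 0.0, 'qpos': [-1.297, 0.629, 0.038, 1.518, -0.027, 0.996, -0.02], 'qd': [-0.001, -0.0, 0.0, -0.0, 0.0, 0.001, 0.001], 'tau': [0.001, -56.341, 1.226, -19.345, 0.011, 0.01, 0.0], 'eef_pos': [216.385, 612.222, 205.592], 'tool_rot': [-3.14, 0.0, 2.802], 'force': [1.076, 0.091, 0.155], 'torque': [-0.066, -0.021, 0.016], 'width': 85.258}
top station 0.8 [310. 242. 112.  99.] [562. -29. 115.]
top ring_post 0.61 [352. 259.  32.  69.] [ 529. -113.   61.]
top ring_hinge 0.78 [350. 258.  39.  72.] [ 532. -110.   62.]
top ring_pin 0.65 [351. 258.  36.  68.] [ 532. -112.   60.]
top latch_post 0.65 [277. 242.  35.  66.] [566.  37.  76.]
top latch_pivot 0.78 [276. 243.  36.  69.] [566.  43.  12.]
top sleeve_mid 0.78 [317. 248.  20.  27.] [552. -42. 116.]
top latch 0.56 [277. 246.  38.  70.] [557.  36.  78.]
top ring 0.76 [349. 258.  36.  72.] [ 531. -107.   64.]
top grease 0.88 [143. 230.  40.  30.] [594. 306.  67.]
top marker 0.65 [375. 183.  46.  36.] [ 692. -170.   12.]
top gasket 0.51 [246. 306.  20.  26.] [ 522.  -29. 1072.]
top blank_a 0.68 [323. 306.  26.  26.] [433. -54.  14.]
side station 0.93 [336. 238.  89. 106.] [553. -13.  68.]
side ring_post 0.64 [350. 206.  63.  44.] [ 536. -202.    1.]
side ring_hinge 0.74 [349. 206.  59.  43.] [ 540. -199.    3.]
side ring_pin 0.9 [349. 206.  58.  43.] [ 539. -200.    4.]
side latch_post 0.9 [333. 247.  61.  44.] [557.   6.  59.]
side latch_pivot 0.83 [334. 245.  58.  45.] [556.   7.  65.]
side sleeve_mid 0.65 [338. 224.  27.  27.] [549. -13. 111.]
side latch 0.83 [332. 244.  57.  46.] [560.   4.  65.]
side ring 0.93 [350. 208.  58.  45.] [ 536. -194.    1.]
side grease 0.76 [292. 381.  36.  49.] [590. 336.  69.]
side driver 0.65 [349. 207.  61.  45.] [478. 687. 777.]
side marker 0.57 [290. 208.  36.  26.] [ 691. -163.   14.]
side gasket 0.51 [386. 306.  25.  19.] [431. 110.   1.]
```

Run:
```python
import cv2,numpy as np
a=cv2.imread("pics/top0.png")[170:340,220:400];b=cv2.imread("pics/side0.png")[160:340,250:430]
cv2.imwrite("pics/c0.png",np.hstack([cv2.resize(a,(400,378),interpolation=3),cv2.resize(b,(400,378),interpolation=3)]))
```

```text
(no output)
```

View pics/c0.png

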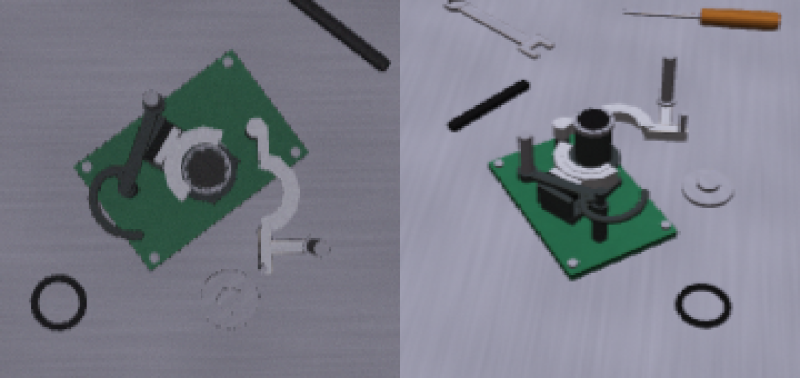

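```bash
cat >> h.py <<'E'
def cloud(p):
    K=p["camera_matrix"];d=p["depth"];v,u=np.mgrid[:480,:640]
    c=np.stack([(u-K[0,2])/K[0,0]*d,(v-K[1,2])/K[1,1]*d,d],-1).reshape(-1,3)
    W=((c-p["t"])@np.array(p["R"])).reshape(480,640,3); W[d==0]=np.nan; return W
E
python3 - <<'E'
from h import *
for n in("top","side"):
    p=ctrl.get_image(n);W=cloud(p)
    print(n,"cam at",(-np.array(p["R"]).T@p["t"]).round(), "f",p["camera_matrix"][0,0])
    x,y,z=np.moveaxis(W,-1,0)
    reg=(x>400)&(x<720)&(y>-230)&(y<130)
    for lo,hi in((118,140),(85,118),(66,85)):
        m=(reg&(z>lo)&(z<hi)).astype(np.uint8)
        k,l,st,ce=cv2.connectedComponentsWithStats(m)
        for i in range(1,k):
            if st[i,4]>3:
                P=W[l==i]; print(lo,st[i,4],"med",np.median(P,0).round(1),"min",P.min(0).round(),"max",P.max(0).round())
    C=p["color"].astype(int);g=(C[...,1]>C[...,0]+25)&(C[...,1]>C[...,2]+15)&reg&(abs(z-12)<8)
    P=W[g][:,:2].astype(np.float32);r=cv2.minAreaRect(P);print("rect",r,cv2.boxPoints(r).round().tolist(), np.median(W[g][:,2]))
    # dim station view
E
python3 - <<'E'
E
```

```text
top cam at [ 522.  -29. 1072.] f 498.3827372937886
118 42 med [616.2  12.2 128.9] min [610.   6. 119.] max [624.  18. 132.]
118 45 med [ 487.2 -129.8  129.2] min [ 481. -136.  119.] max [ 493. -123.  132.]
85 12 med [611.4   9.3  98.4] min [610.   6.  86.] max [618.  15. 117.]
85 372 med [557.  -34.4 113.3] min [536. -54. 108.] max [576. -13. 118.]
85 12 med [ 489.4 -124.    95.4] min [ 482. -129.   88.] max [ 494. -124.  116.]
85 12 med [468.7 -82.8  87.5] min [465. -87.  85.] max [471. -79.  91.]
66 484 med [555.4  35.8  76.8] min [495.   4.  66.] max [625.  72.  85.]
66 4 med [ 555.9 -100.5   66.6] min [ 556. -104.   66.] max [558. -97.  68.]
66 5 med [ 545.7 -103.2   66.8] min [ 544. -107.   67.] max [550. -99.  68.]
66 4 med [ 531.6 -104.1   66.9] min [ 530. -105.   66.] max [ 534. -103.   68.]
66 9 med [ 491.1 -124.6   71. ] min [ 485. -130.   66.] max [ 497. -123.   78.]
rect ((568.7471313476562, -19.53687286376953), (121.869873046875, 187.26974487304688), 35.887184143066406) [[464.0, 21.0], [574.0, -131.0], [673.0, -60.0], [563.0, 92.0]] 11.158600912046422
side cam at [478. 6
[... 1088 characters left out ...]
 med [551.3 -16.8  76. ] min [535. -32.  66.] max [571. -11.  85.]
66 6 med [580.7 -28.7  66.8] min [579. -34.  66.] max [584. -24.  68.]
66 7 med [576.3 -14.2  66.9] min [574. -18.  66.] max [581.  -8.  68.]
66 426 med [551.7  39.3  78.2] min [492.   8.  66.] max [624.  75.  85.]
66 4 med [573.3   0.8  66.7] min [572.  -2.  66.] max [577.   3.  67.]
66 12 med [ 5.565e+02 -3.000e-01  6.640e+01] min [552.  -8.  66.] max [562.   4.  68.]
66 4 med [547.1  -5.9  66.8] min [546.  -7.  66.] max [550.  -2.  68.]
rect ((567.666748046875, -17.33631134033203), (124.59217834472656, 191.04196166992188), 36.41756820678711) [[461.0, 23.0], [574.0, -131.0], [675.0, -57.0], [561.0, 97.0]] 12.958262239808848
```

```bash
python3 -m crank '[[[-1,-0.7,0,0,0,0],[-1,-0.7,0,0,0,0],[-1,-0.7,0,0,0,0],[-1,-0.7,0,0,0,0],[-1,-0.7,0,0,0,0],[-1,-0.7,0,0,0,0],[-1,-0.7,0,0,0,0],[-1,-0.7,0,0,0,0],[-1,-0.7,0,0,0,0],[-1,-0.7,0,0,0,0],[-1,-0.7,0,0,0,0],[-1,-0.7,0,0,0,0]]]' 1
cat >> h.py <<'E'
def to(x,y,z,yaw):
    s=ctrl.read_state();e=np.array(s["eef_pos"]);a=s["tool_rot"][2];d=np.array([x,y,z])-e
    c,n=np.cos(a),np.sin(a)
    print("at",e.round(1),"rot",np.round(s["tool_rot"],3),"t",s["clock"],"-> rows t",np.round([(d[0]*c+d[1]*n)/30,(d[0]*n-d[1]*c)/30,-d[2]/30],2),"rz",round(-np.degrees((yaw-a+np.pi)%(2*np.pi)-np.pi)/6,2))
E
python3 -c "
from h import *
to(498,-156,205,2.0)"
```

```text
clock: 2.6
eef_pos: [476.7, 253.6, 203.8]
tool_rot: [3.132, -0.005, 2.823]
force: [0.3, 0.1, -0.5]
width: 0.3
at [476.7 253.6 203.8] rot [ 3.132 -0.005  2.823] t 2.6 -> rows t [ -4.95 -12.75  -0.04] rz 7.86
```

```bash
python3 -m crank '[[[-0.38,-1,0,0,0,0],[-0.38,-1,0,0,0,0],[-0.38,-1,0,0,0,0],[-0.38,-1,0,0,0,0],[-0.38,-1,0,0,0,0],[-0.38,-1,0,0,0,0],[-0.38,-1,0,0,0,0],[-0.38,-1,0,0,0,0],[-0.38,-1,0,0,0,0],[-0.38,-1,0,0,0,0],[-0.38,-1,0,0,0,0],[-0.4,-0.75,0,0,0,0]]]'
python3 -m crank '[[[0,0,0,0,0,1],[0,0,0,0,0,1],[0,0,0,0,0,1],[0,0,0,0,0,1],[0,0,0,0,0,1],[0,0,0,0,0,1],[0,0,0,0,0,1],[0,0,0,0,0,0.8],[0,0,0,0,0,0]]]'
python3 -c "
from h import *
to(498,-156,85,2.0);print(ctrl.read_state()['qpos'])
p=ctrl.get_image('wrist');save(p,'w1.png')"
```

```text
clock: 3.6
eef_pos: [501.6, -145.9, 202.0]
tool_rot: [3.128, 0.006, 2.817]
force: [0.1, -0.5, -0.3]
width: -0.1
clock: 4.35
eef_pos: [502.1, -158.9, 203.4]
tool_rot: [3.126, 0.001, 1.943]
force: [0.7, 0.9, -0.3]
width: 0.1
at [ 502.1 -158.9  203.4] rot [3.126e+00 1.000e-03 1.943e+00] t 4.35 -> rows t [ 0.14 -0.09  3.95] rz -0.55
[ 0.03833022  0.46597969  0.32003619  1.88274593 -0.20932953  0.81171577
  0.84138313]
```

View pics/w1.png

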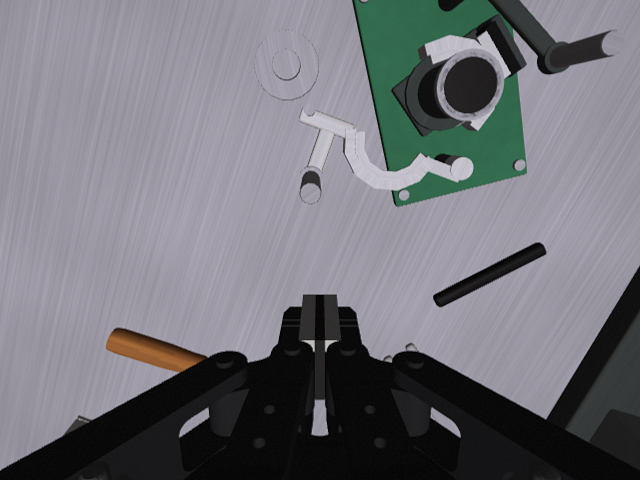

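```bash
python3 - <<'E'
from h import *
p=ctrl.get_image('wrist')
for n,u,v,z in(("rpost",311,193,130),("pin",308,115,88),("hinge",462,165,72),("lpost",612,42,130)): print(n,back(p,u,v,z).round(1),back(p,u,v).round(1))
E
python3 -m crank '[[[0,0,1,0,0,-0.3],[0,0,1,0,0,-0.2],[0,0,1,0,0,0],[0,0,0.9,0,0,0],[0,0,0,0,0,0],[0,0,0,0,0,0]]]'
```

```text
rpost [ 485.9 -130.2  130. ] [ 486.  -130.4  129.1]
pin [466.8 -87.1  88. ] [466.5 -86.9  70.4]
hinge [589.3 -77.6  72. ] [592.6 -77.2  63.6]
lpost [613.8  12.4 130. ] [614.6  13.  128.6]
clock: 4.95
eef_pos: [508.6, -158.8, 85.4]
tool_rot: [3.117, 0.006, 2.017]
force: [-0.1, 0.0, 1.3]
width: 0.0
```

```bash
python3 -m crank '[[[0,-0.28,0,0,0,0],[0.1,0,0,0,0,0],[0.1,0,0,0,0,0],[0.1,0,0,0,0,0],[0.1,0,0,0,0,0],[0.1,0,0,0,0,0]]]'
python3 -c "
from h import *
s=ctrl.read_state();print(s['eef_pos'],s['tool_rot'],s['force'])"
```

```text
clock: 5.45
eef_pos: [496.8, -150.2, 91.6]
tool_rot: [3.109, 0.013, 2.018]
force: [0.5, -0.7, -0.2]
width: -0.0
[ 496.84361049 -150.20031623   91.59927763] [3.10909926 0.01303636 2.01842666] [ 0.47129855 -0.6979914  -0.21327086]
```

```bash
python3 -m crank '[[[0.15,-0.02,0.03,0.3,0.1,0.4],[0.25,-0.04,0.03,0,0,0.6],[0.25,-0.04,0.03,0,0,0.6],[0.25,-0.04,0.03,0,0,0.6],[0.25,-0.04,0.03,0,0,0.6]]]'
cat >> h.py <<'E'
H=np.array([593.5,-79])
def ring():
    s=ctrl.read_state();e=np.array(s["eef_pos"]);a=s["tool_rot"][2];f=np.array(s["force"])
    t=np.array([np.cos(a),np.sin(a)]);y=np.array([t[1],-t[0]])
    print("push N",round(-f[:2]@t,1),"lat",round(-f[:2]@y,1),"fz",round(f[2],1),"hinge in tool",np.round([(H-e[:2])@t,(H-e[:2])@y],1),"yaw",round(a,3),"rot",np.round(s["tool_rot"][:2],3),"z",e[2].round(1))
E
python3 -c "
from h import *
ring()
p=ctrl.get_image('top');save(p,'t2.png')
W=cloud(p);x,y,z=np.moveaxis(W,-1,0)
for r in ctrl.search_frame('ring_pin',p)[:1]: print(r)
"
```

```text
clock: 5.87
eef_pos: [483.3, -122.0, 90.3]
tool_rot: [3.132, 0.009, 1.712]
force: [-0.5, -1.9, 2.1]
width: 0.0
push N 1.8 lat 0.8 fz 2.1 hinge in tool [ 27.1 115.1] yaw 1.712 rot [3.132 0.009] z 90.3
{'extent': [314.8, 249.4, 23.9, 22.8], 'conf': 0.35}
```

```bash
python3 -m crank '[[[0.25,-0.05,0.01,0,0.1,0.6],[0.25,-0.06,0.01,0,0,0.6],[0.25,-0.06,0.01,0,0,0.6],[0.25,-0.06,0.01,0,0,0.6],[0.25,-0.06,0.01,0,0,0.6]]]'
python3 -c "
from h import *
ring()
p=ctrl.get_image('top');cv2.imwrite('pics/t3.png',cv2.resize(p['color'][170:320,220:400,::-1],(720,600)))
"
```

```text
clock: 6.38
eef_pos: [476.0, -87.7, 90.1]
tool_rot: [3.127, -0.001, 1.397]
force: [-0.4, -2.4, 1.1]
width: -0.1
push N 2.5 lat 0.0 fz 1.1 hinge in tool [ 28.8 114.2] yaw 1.397 rot [ 3.127e+00 -1.000e-03] z 90.1
```

View pics/t3.png

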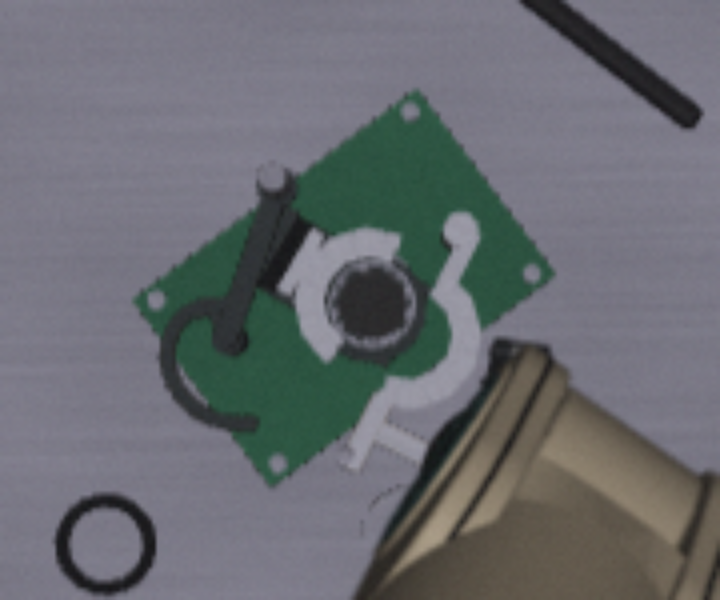

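```bash
python3 -m crank '[[[0.25,-0.06,0.01,0.1,0,0.6],[0.25,-0.06,0.01,0,0,0.6],[0.15,-0.04,0.01,0,0,0.4],[0.1,-0.02,0,0,0,0.2]]]'
python3 -c "
from h import *
ring()"
python3 -m crank '[[[0.1,-0.02,0.0,0,0,0.2],[0.1,-0.02,0,0,0,0.2]]]'
python3 -c "
from h import *
ring()"
```

```text
clock: 6.77
eef_pos: [476.1, -64.8, 89.8]
tool_rot: [3.138, -0.001, 1.21]
force: [-0.8, -1.8, -0.5]
width: -0.2
push N 2.0 lat 0.1 fz -0.5 hinge in tool [ 28.1 114.8] yaw 1.21 rot [ 3.138e+00 -1.000e-03] z 89.8
clock: 6.93
eef_pos: [477.0, -59.2, 89.8]
tool_rot: [3.138, -0.0, 1.169]
force: [-1.0, -1.5, -0.4]
width: 0.1
push N 1.8 lat 0.3 fz -0.4 hinge in tool [ 27.3 115. ] yaw 1.169 rot [ 3.138 -0.   ] z 89.8
```

```bash
python3 -m crank '[[[0.1,-0.02,0.0,0,0,0.22],[0.1,-0.02,0,0,0,0.22],[0.1,-0.02,0,0,0,0.22],[0.1,-0.02,0,0,0,0.22]]]'
python3 -c "
from h import *
ring()"
python3 -m crank '[[[0.1,-0.02,0.0,0,0,0.22],[0.1,-0.02,0,0,0,0.22],[0.05,-0.01,0,0,0,0.1]]]'
python3 -c "
from h import *
ring()"
```

```text
clock: 7.27
eef_pos: [479.8, -47.2, 89.7]
tool_rot: [3.139, -0.0, 1.07]
force: [-1.5, -0.5, 0.3]
width: 0.1
push N 1.2 lat 1.1 fz 0.3 hinge in tool [ 26.7 115. ] yaw 1.07 rot [ 3.139 -0.   ] z 89.7
clock: 7.52
eef_pos: [482.4, -39.1, 89.7]
tool_rot: [3.139, -0.0, 1.007]
force: [-0.9, -2.4, 0.7]
width: 0.3
push N 2.5 lat -0.6 fz 0.7 hinge in tool [ 25.6 115.2] yaw 1.007 rot [ 3.139 -0.   ] z 89.7
```

```bash
for i in 1 2 3; do python3 -m crank '[[[0.04,-0.005,0,0,0,0.05],[0.04,-0.005,0,0,0,0.05]]]' >/dev/null
python3 -c "
from h import *
ring()"; done
```

```text
push N 2.9 lat -0.5 fz 0.4 hinge in tool [ 24.2 115.4] yaw 0.995 rot [3.139 0.   ] z 89.7
push N 5.2 lat -0.5 fz 0.7 hinge in tool [ 23.9 115.5] yaw 0.983 rot [3.139e+00 2.000e-03] z 89.7
push N 5.6 lat 0.1 fz 1.1 hinge in tool [ 25.5 115.3] yaw 0.97 rot [3.138 0.004] z 89.7
```

```bash
for i in 1 2; do python3 -m crank '[[[0.06,0,0,0,0,0],[0.06,0,0,0,0,0]]]' 
python3 -c "
from h import *
ring()"; done
```

```text
clock: 8.18
eef_pos: [483.9, -34.9, 89.7]
tool_rot: [3.139, 0.009, 0.967]
force: [-3.6, -5.5, 2.4]
width: 0.1
push N 6.6 lat -0.2 fz 2.4 hinge in tool [ 25.9 115.3] yaw 0.967 rot [3.139 0.009] z 89.7
clock: 8.35
eef_pos: [483.8, -35.0, 89.8]
tool_rot: [3.14, 0.013, 0.963]
force: [-3.8, -5.1, 2.3]
width: 0.3
push N 6.3 lat 0.2 fz 2.3 hinge in tool [ 26.5 115.2] yaw 0.963 rot [3.14  0.013] z 89.8
```

```bash
for i in 1 2; do python3 -m crank '[[[0.09,0,0,0,-0.05,0],[0.09,0,0,0,0,0]]]' 
python3 -c "
from h import *
ring()"; done
python3 - <<'E'
from h import *
p=ctrl.get_image('top');cv2.imwrite('pics/t4.png',cv2.resize(p['color'][170:320,220:400,::-1],(720,600)))
E
```

```text
clock: 8.52
eef_pos: [483.7, -34.8, 89.9]
tool_rot: [3.141, 0.024, 0.959]
force: [-4.2, -6.9, 4.6]
width: -0.2
push N 8.0 lat -0.5 fz 4.6 hinge in tool [ 26.8 115.3] yaw 0.959 rot [3.141 0.024] z 89.9
clock: 8.68
eef_pos: [483.4, -35.1, 90.0]
tool_rot: [-3.141, 0.036, 0.954]
force: [-4.9, -6.6, 3.6]
width: -0.1
push N 8.2 lat 0.2 fz 3.6 hinge in tool [ 27.8 115.2] yaw 0.954 rot [-3.141  0.036] z 90.0
```

View pics/t4.png

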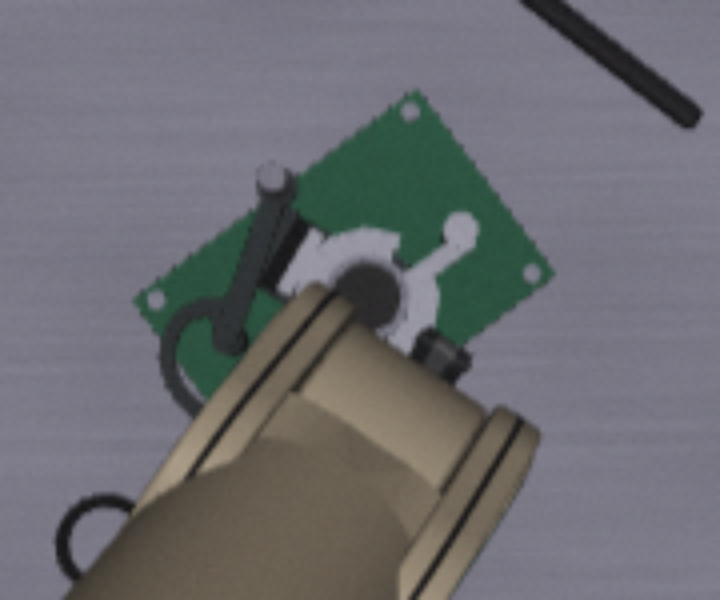

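```bash
python3 -m crank '[[[-0.3,0,0,0,0.3,0],[-0.5,0,0,0,0.1,0],[-0.3,0,-0.3,0,0,0],[0,0,-1,0,0,0],[0,0,-1,0,0,-0.5],[0,0,-0.5,0,0,-1],[0,0,0,0,0,-1],[0,0,0,0,0,0]]]' 
python3 -c "
from h import *
to(607,-18,170,1.237);ring()
p=ctrl.get_image('side');cv2.imwrite('pics/s5.png',cv2.resize(p['color'][160:310,250:430,::-1],(720,600)))"
```

```text
clock: 9.4
eef_pos: [465.4, -61.3, 180.7]
tool_rot: [3.139, -0.01, 1.224]
force: [-0.1, -0.5, -0.5]
width: -0.0
at [465.4 -61.3 180.7] rot [ 3.139 -0.01   1.224] t 9.4 -> rows t [2.96 3.95 0.36] rz -0.12
push N 0.4 lat -0.1 fz -0.5 hinge in tool [ 26.8 126.5] yaw 1.224 rot [ 3.139 -0.01 ] z 180.7
```

View pics/s5.png

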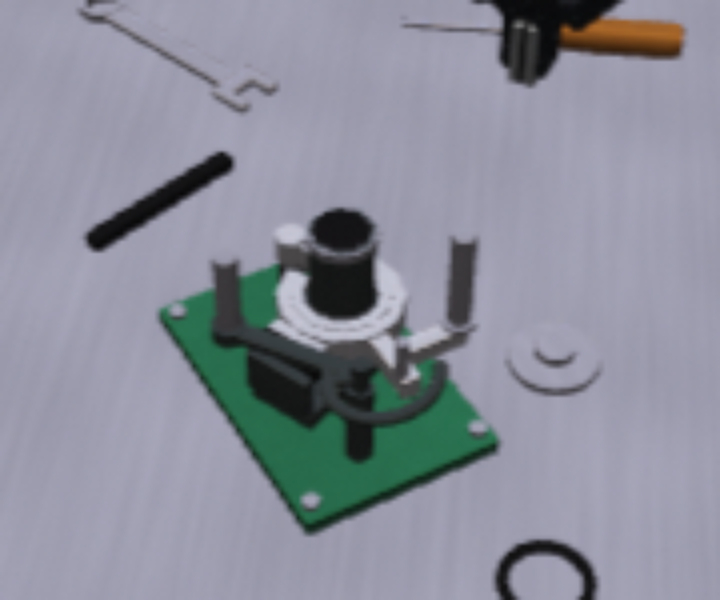

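```bash
python3 -m crank '[[[0.75,1,0,0,-0.1,0],[0.75,1,0,0,0,0],[0.75,1,0,0,0,0],[0.7,0.9,0,0,0,0],[0,0,0,0,0,0],[0,0,0,0,0,0]]]' 
python3 -c "
from h import *
to(607,-18,95,1.237)
p=ctrl.get_image('wrist');save(p,'w6.png')
for z in (130,):
  print(pix(p,[614.5,13.5,z]))"
```

```text
clock: 9.95
eef_pos: [607.2, -14.0, 178.0]
tool_rot: [-3.134, -0.001, 1.199]
force: [-1.5, -0.8, -0.4]
width: -0.1
at [607.2 -14.  178. ] rot [-3.134e+00 -1.000e-03  1.199e+00] t 9.95 -> rows t [-0.13  0.04  2.77] rz -0.36
[314.32754166 208.11790277]
```

View pics/w6.png

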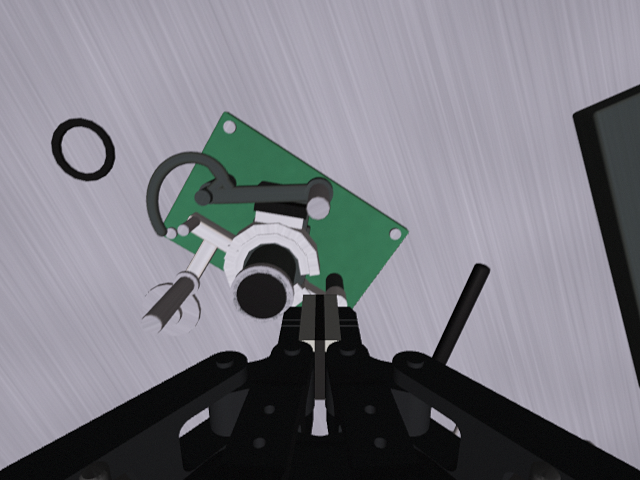

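```bash
python3 -m crank '[[[-0.2,0.05,0.5,-0.05,0,-0.36],[0,0,0.6,0,0,0],[0,0,0.4,0,0,0],[0,0,0,0,0,0]]]' 
python3 -c "
from h import *
to(607,-18,95,1.237)"
```

```text
clock: 10.33
eef_pos: [602.8, -19.8, 131.3]
tool_rot: [-3.137, -0.001, 1.231]
force: [-0.6, 1.7, 0.2]
width: -0.1
at [602.8 -19.8 131.3] rot [-3.137e+00 -1.000e-03  1.231e+00] t 10.3333 -> rows t [0.1  0.11 1.21] rz -0.06
```

```bash
cat >> h.py <<'E'
PV=np.array([541,39.])
def latch():
    s=ctrl.read_state();e=np.array(s["eef_pos"]);a=s["tool_rot"][2];f=np.array(s["force"])
    t=np.array([np.cos(a),np.sin(a)]);y=np.array([t[1],-t[0]]);P=e[:2]+21*t-PV;th=np.arctan2(P[1],P[0]);tt=np.array([-np.sin(th),np.cos(th)])
    print("t",s["clock"],"push",round(-f[:2]@tt,1),"toolx/y",np.round([-f[:2]@t,-f[:2]@y],1),"fz",round(f[2],1),"lever~",round(th+.334,3),"yaw",round(a,3),"want",round(th+1.571,3),"pivot in tool",np.round([(PV-e[:2])@t,(PV-e[:2])@y],1),"rot",np.round(s["tool_rot"][:2],3),"z",e[2].round(1),"xy",e[:2].round(1))
E
python3 -m crank '[[[0,0.15,0.4,0,0,0],[0,0.0,0.4,0,0,0],[0,0,0.35,0,0,0],[0,0,0,0,0,0]]]' 
python3 -c "
from h import *
latch();to(607,-18,95,1.237)"
```

```text
clock: 10.67
eef_pos: [605.6, -22.0, 95.0]
tool_rot: [-3.137, -0.001, 1.227]
force: [-0.3, -0.5, 0.0]
width: 0.0
t 10.6667 push 0.6 toolx/y [0.5 0.1] fz 0.0 lever~ -0.188 yaw 1.227 want 1.049 pivot in tool [ 35.6 -81.4] rot [-3.137e+00 -1.000e-03] z 95.0 xy [605.6 -22. ]
at [605.6 -22.   95. ] rot [-3.137e+00 -1.000e-03  1.227e+00] t 10.6667 -> rows t [ 0.14 -0.    0.  ] rz -0.1
```

```bash
python3 -m crank '[[[0.1,0,0,0,0,0],[0.1,0,0,0,0,0],[0.1,0,0,0,0,0]]]' >/dev/null
python3 -c "
from h import *
latch()"
python3 -m crank '[[[0.1,0,0,0,0,0],[0.1,0,0,0,0,0]]]' >/dev/null
python3 -c "
from h import *
latch()"
```

```text
t 10.9167 push -0.3 toolx/y [-0.2 -0.4] fz 0.1 lever~ -0.086 yaw 1.225 want 1.151 pivot in tool [ 27.  -81.5] rot [-3.136 -0.   ] z 94.8 xy [608.5 -14.1]
t 11.0833 push 0.3 toolx/y [ 0.3 -0.9] fz -0.3 lever~ 0.003 yaw 1.225 want 1.24 pivot in tool [ 19.8 -82.1] rot [-3.138e+00 -1.000e-03] z 95.6 xy [611.6  -7.4]
```

```bash
python3 -m crank '[[[0.17,0.03,0,0,0,-0.5],[0.17,0.04,0,0,0,-0.6],[0.17,0.04,0,0,0,-0.6],[0.17,0.04,0,0,0,-0.6]]]' >/dev/null
python3 -c "
from h import *
latch()"
python3 -m crank '[[[0.17,0.04,0,0,0,-0.6],[0.17,0.04,0,0,0,-0.6]]]' >/dev/null
python3 -c "
from h import *
latch()"
```

```text
t 11.4167 push 2.6 toolx/y [2.6 0.3] fz -2.0 lever~ 0.22 yaw 1.475 want 1.457 pivot in tool [ 22.4 -81.8] rot [-3.137  0.004] z 96.0 xy [620.3   8.8]
t 11.5833 push 2.3 toolx/y [ 2.3 -0.3] fz -1.8 lever~ 0.32 yaw 1.606 want 1.557 pivot in tool [ 25.  -81.4] rot [-3.136  0.008] z 96.1 xy [623.2  16.9]
```

```bash
for i in 1 2 3; do python3 -m crank '[[[0.18,0.04,0,0,0.03,-0.55],[0.18,0.04,0,0,0,-0.55]]]' >/dev/null
python3 -c "
from h import *
latch()"; done
```

```text
t 11.75 push 3.4 toolx/y [ 3.4 -0.6] fz -2.6 lever~ 0.424 yaw 1.726 want 1.661 pivot in tool [ 26.3 -81.2] rot [-3.136  0.008] z 96.1 xy [625.3  25.6]
t 11.9167 push 2.5 toolx/y [2.5 0.4] fz -2.0 lever~ 0.527 yaw 1.846 want 1.764 pivot in tool [ 27.7 -81.1] rot [-3.136  0.009] z 96.3 xy [626.6  34.4]
t 12.0833 push 3.8 toolx/y [ 3.9 -0.4] fz -1.4 lever~ 0.629 yaw 1.966 want 1.866 pivot in tool [ 29.1 -80.9] rot [-3.136  0.009] z 96.5 xy [626.9  43.3]
```

```bash
for i in 1 2 3 4; do python3 -m crank '[[[0.14,0.04,0,0,0.02,-0.35],[0.14,0.04,0,0,0,-0.35]]]' >/dev/null
python3 -c "
from h import *
latch()"; done
```

```text
t 12.25 push 2.8 toolx/y [2.7 1.2] fz -2.0 lever~ 0.716 yaw 2.044 want 1.953 pivot in tool [ 28.4 -81.3] rot [-3.135  0.01 ] z 96.7 xy [626.3  50.7]
t 12.4167 push 3.5 toolx/y [3.4 0.9] fz -2.6 lever~ 0.811 yaw 2.122 want 2.048 pivot in tool [ 27.1 -81.7] rot [-3.135  0.009] z 96.8 xy [624.8  58.7]
t 12.5833 push 2.7 toolx/y [2.7 0.7] fz -1.7 lever~ 0.916 yaw 2.202 want 2.153 pivot in tool [ 25.1 -82.2] rot [-3.134  0.007] z 96.7 xy [622.1  67.3]
t 12.75 push 2.7 toolx/y [2.7 1.9] fz -1.3 lever~ 1.024 yaw 2.283 want 2.261 pivot in tool [ 22.8 -82.7] rot [-3.133  0.004] z 96.7 xy [618.5  75.8]
```

```bash
for i in 1 2 3 4; do python3 -m crank '[[[0.1,0.025,0,0,0,-0.35],[0.1,0.025,0,0,0,-0.35]]]' >/dev/null
python3 -c "
from h import *
latch()"; done
```

```text
t 12.9167 push 2.8 toolx/y [2.7 0.9] fz -2.0 lever~ 1.11 yaw 2.364 want 2.347 pivot in tool [ 22.5 -82.9] rot [-3.132  0.004] z 96.8 xy [615.2  82.4]
t 13.0833 push 2.6 toolx/y [2.6 0.6] fz -1.4 lever~ 1.192 yaw 2.446 want 2.429 pivot in tool [ 22.4 -83.3] rot [-3.133e+00  3.000e-03] z 97.0 xy [611.7  88.6]
t 13.25 push 1.4 toolx/y [1.4 2. ] fz -0.8 lever~ 1.27 yaw 2.527 want 2.507 pivot in tool [ 22.7 -83.9] rot [-3.133e+00  3.000e-03] z 97.4 xy [607.9  94.5]
t 13.4167 push 2.2 toolx/y [2.2 1.1] fz -0.3 lever~ 1.346 yaw 2.608 want 2.583 pivot in tool [ 23.1 -84.7] rot [-3.134e+00  3.000e-03] z 97.8 xy [604.  100.1]
```

```bash
for i in 1 2 3 4; do python3 -m crank '[[[0.1,-0.01,0.02,0,0,-0.33],[0.1,-0.01,0.02,0,0,-0.33]]]' >/dev/null
python3 -c "
from h import *
latch()"; done
```

```text
t 13.5833 push 3.0 toolx/y [3.  0.9] fz 0.7 lever~ 1.415 yaw 2.686 want 2.652 pivot in tool [ 23.9 -84.7] rot [-3.137  0.005] z 97.7 xy [599.7 104.6]
t 13.75 push 1.7 toolx/y [1.6 0.8] fz 0.3 lever~ 1.479 yaw 2.763 want 2.716 pivot in tool [ 25.  -84.7] rot [-3.14   0.008] z 97.8 xy [595.5 108.5]
t 13.9167 push 2.1 toolx/y [2.1 0.8] fz 0.3 lever~ 1.542 yaw 2.84 want 2.779 pivot in tool [ 26.2 -84.6] rot [3.141 0.012] z 97.9 xy [591.1 112.1]
t 14.0833 push 3.4 toolx/y [3.3 0.4] fz -0.7 lever~ 1.594 yaw 2.918 want 2.831 pivot in tool [ 28.4 -84.3] rot [3.139 0.017] z 98.0 xy [587.4 114.9]
```

```bash
for i in 1 2 3; do python3 -m crank '[[[0.1,-0.01,0.02,0,0.1,-0.2],[0.1,-0.01,0.02,0,0,-0.2]]]' >/dev/null
python3 -c "
from h import *
latch()"; done; python3 -c "
from h import *
print(ctrl.read_state()['qpos'].round(2) if hasattr(ctrl.read_state()['qpos'],'round') else ctrl.read_state()['qpos'])
p=ctrl.get_image('top');cv2.imwrite('pics/t7.png',cv2.resize(p['color'][170:320,220:400,::-1],(720,600)))"
```

```text
t 14.25 push 4.1 toolx/y [4.1 0.2] fz -0.7 lever~ 1.64 yaw 2.966 want 2.877 pivot in tool [ 28.5 -84.3] rot [3.137 0.011] z 98.0 xy [583.8 117. ]
t 14.4167 push 5.3 toolx/y [ 5.5 -1.2] fz -0.1 lever~ 1.683 yaw 3.012 want 2.92 pivot in tool [ 28.8 -84.2] rot [3.134 0.006] z 97.8 xy [580.4 118.8]
t 14.5833 push 5.8 toolx/y [ 5.9 -0.7] fz 0.4 lever~ 1.723 yaw 3.059 want 2.96 pivot in tool [ 29.3 -84.1] rot [3.131e+00 1.000e-03] z 97.8 xy [577.2 120.4]
[-0.26  0.68  0.03  1.8  -0.04  0.67  1.28]
```

View pics/t7.png

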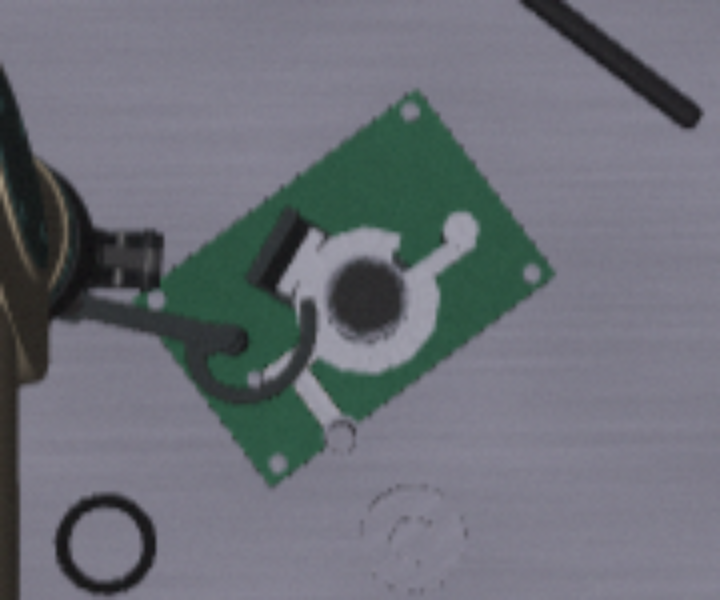

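```bash
for i in 1 2 3; do python3 -m crank '[[[0.1,0.01,0.01,0,0.02,-0.1],[0.1,0.01,0.01,0,0,-0.1]]]' >/dev/null
python3 -c "
from h import *
latch()"; done
```

```text
t 14.8 push 6.2 toolx/y [6.2 0.3] fz -2.0 lever~ 1.768 yaw 3.083 want 3.005 pivot in tool [ 27.7 -84.7] rot [3.129 0.004] z 97.9 xy [573.5 122. ]
t 14.9667 push 7.6 toolx/y [7.5 0.8] fz -3.2 lever~ 1.798 yaw 3.106 want 3.035 pivot in tool [ 27.  -84.9] rot [3.128 0.008] z 98.0 xy [571.  122.9]
t 15.1333 push 6.4 toolx/y [6.3 1.3] fz -2.9 lever~ 1.82 yaw 3.129 want 3.057 pivot in tool [ 27.1 -85. ] rot [3.128 0.014] z 98.1 xy [569.2 123.6]
```

```bash
for i in 1 2 3; do python3 -m crank '[[[0.13,0.01,0.01,0,0.1,-0.1],[0.13,0.01,0.01,0,0.05,-0.1]]]' >/dev/null
python3 -c "
from h import *
latch()"; done
```

```text
t 15.3 push 8.2 toolx/y [8.2 0.5] fz -4.8 lever~ 1.858 yaw -3.132 want 3.095 pivot in tool [ 25.8 -85.2] rot [3.127 0.007] z 98.2 xy [566.  124.5]
t 15.4667 push 9.8 toolx/y [9.8 1.6] fz -4.7 lever~ 1.888 yaw -3.109 want 3.125 pivot in tool [ 25.2 -85.4] rot [3.126e+00 1.000e-03] z 98.1 xy [563.4 125.2]
t 15.6333 push 9.6 toolx/y [9.5 1.5] fz -5.5 lever~ 1.912 yaw -3.086 want 3.149 pivot in tool [ 25.2 -85.4] rot [ 3.125 -0.004] z 98.1 xy [561.4 125.7]
```

```bash
python3 -m crank '[[[-0.2,0,0,0,0,0],[-0.4,0,0,0,0,0],[-0.6,0,0,0,0,0],[-0.3,0,-0.4,0,0,0],[0,0,-1,0,0,0],[0,0,-1,0,0,0],[-0.5,0.5,-0.5,0,0,0],[0,0,0,0,0,0]]]'
python3 - <<'E'
from h import *
i=[]
for n,(r,c) in (('top',(170,220)),('side',(160,250))):
    p=ctrl.get_image(n); i.append(cv2.resize(p['color'][r:r+180,c:c+180,::-1],(400,400),interpolation=cv2.INTER_CUBIC))
    W=cloud(p);x,y,z=np.moveaxis(W,-1,0)
    m=((x>400)&(x<700)&(y>-60)&(y<130)&(z>119)&(z<136)).astype(np.uint8)
    k,l,st,_=cv2.connectedComponentsWithStats(m)
    for j in range(1,k):
        if st[j,4]>3:
            P=np.median(W[l==j],0);print(n,P.round(1),"lever if latch",np.arctan2(P[1]-39,P[0]-541)+.334)
cv2.imwrite('pics/f8.png',np.hstack(i))
E
```

```text
clock: 16.3
eef_pos: [607.7, 145.3, 181.8]
tool_rot: [3.123, -0.046, -3.08]
force: [1.3, 1.0, 0.5]
width: -0.1
top [545.5 118.5 128.5] lever if latch 1.8488433632679178
top [492.7 -16.7 128.7] lever if latch -1.9509987217518803
side [490.2 -11.3 128.3] lever if latch -2.0273813966676473
side [543.  123.8 129.2] lever if latch 1.880872894253235
```

View pics/f8.png

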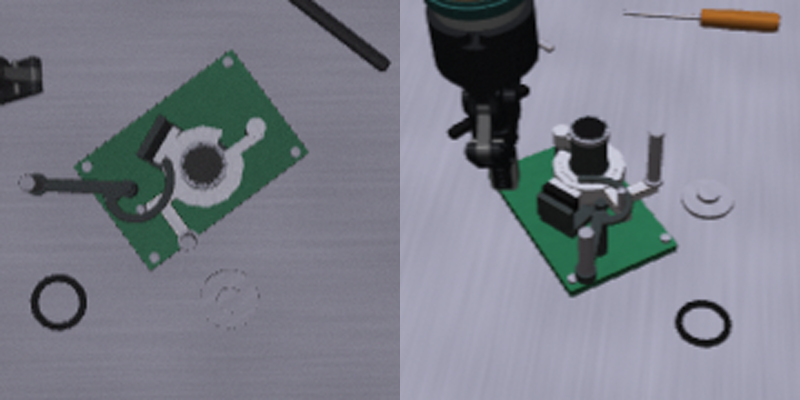

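```bash
python3 -m crank '[[[0,0,0,0,0,0],[0,0,0,0,0,0]]]'; python3 -c "
from cell import ctrl
print(ctrl.finish_job())"
```

```text
clock: 16.57
eef_pos: [601.0, 140.0, 176.7]
tool_rot: [3.129, -0.059, -3.083]
force: [0.3, -0.4, -0.3]
width: -0.4
the job is handed in; nothing more can be done
None
```

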